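# Put returned stock back in its rows on the dispensary shelf

### The job

Put the two loose amber jars and the loose white carton from the counter away on the low two-bay shelf: each goes into the bay that already holds its own kind, so that the jars make one straight row and the cartons another, side by side along the middle of the board. Set them down gently and upright, the loose carton close beside the other with its wide faces parallel to the shelf's front, and leave the stock already on the shelf, the mug, the stapler and the phone where they are.

Things in the scene. Friction and masses are not known exactly. Their poses are not given: they have to be found in the camera images.
- shelf: low fixed grey open-topped two-bay shelf, 160 mm deep (x), 530 long (y). Origin on the counter under its centre; x to the back (away from robot), y left. Board top 35 mm up. End walls and divider 10 mm thick, 45 high above the board, centred at y -260, 0, +260. Lips 5 mm thick at x -80 to -75 (front, 10 high) and 75 to 80 (back, 25 high). Rows run along y on the middle line x = 0
- jar_shelved: amber glass tablet jar, round, upright: straight body 56 mm in diameter, 82 high; white cap 53 mm across; 105 mm high in all, about 180 g; origin at the centre of its underside, z up. This one already stands on the shelf near the outer end of either bay, within 5 mm of the middle line, not fastened; room for two more jars between it and the divider
- carton_shelved: white paper medicine carton, rigid, upright: 50 mm thick (x, square to the wide faces), 80 wide (y), 110 high, about 140 g; origin at the centre of its underside. This one already stands on the shelf near the outer end of the other bay, wide faces nearly parallel to the front, within 5 mm of the middle line, not fastened; room for one more carton between it and the divider
- jar_a: amber glass tablet jar, round, upright: straight body 56 mm in diameter, 82 high; white cap 53 mm across; 105 mm high in all, about 180 g; origin at the centre of its underside, z up. This one is loose on the counter in front of the shelf
- jar_b: amber glass tablet jar, round, upright: straight body 56 mm in diameter, 82 high; white cap 53 mm across; 105 mm high in all, about 180 g; origin at the centre of its underside, z up. This one is loose on the counter in front of the shelf
- carton_loose: white paper medicine carton, rigid, upright: 50 mm thick (x, square to the wide faces), 80 wide (y), 110 high, about 140 g; origin at the centre of its underside. This one is loose on the counter in front of the shelf, at any yaw up to about 40 degrees
- mug: white ceramic mug, 76 mm in diameter and 90 mm high, among the loose stock, handle roughly towards the robot; origin at the centre of its underside. Bystander: leave it
- stapler: black stapler, 130 x 34 x 51 mm, on the counter left of the loose stock; origin at the centre of its underside, x along its length. Bystander: leave it
- phone: black cordless phone handset lying flat, 145 x 48 x 23 mm, right of the loose stock; origin at the centre of its underside, x along its length. Bystander: leave it

How it is judged:
By the outcome, as a careful person would: the job done as asked, in the order asked, and still so for the second after the job is handed in, with the robot touching nothing.
It also fails if it takes over 64 s, if anything falls off the work surface, if the arm or the gripper's body presses on something with over 40 N, if the wrist force passes 120 N, or if a joint passes its speed limit or range.

### The arm

A 7-joint arm with a two-finger parallel gripper is mounted at the origin on the work surface. World frame = base frame: x ahead of the robot, y to its left, z up, the work surface at z = 0. Lengths are in m, angles in rad, forces in N, time in s.
With the tool pointing down it reaches from about 0.35 to 0.9 m from the base axis. Payload 8.1 kg.
Tool frame: the origin (TCP) lies at the very end of the fingers, on their centre line; the grasp point (between the pads) lies 19 mm behind it; z points along the fingers, y is the line along which they close (so a half turn about z gives the same grasp; the last joint's range is limited). The gripper opens to 92 mm and grips with 3 to 60 N. Pads are 19 mm wide; open, the fingers measure 130 mm over their backs; the gripper's body (75 mm by 190 mm) begins 47 mm behind the grasp point.
Start: joints at [1.103, 0.434, 0.025, 1.573, -0.012, 1.134, -0.075], TCP at [0.223, -0.584, 0.227] pointing down, gripper open.
Joint ranges: [-2.62, 2.62], [-0.44, 2.09], [-1.27, 1.32], [0.08, 2.57], [-1.32, 4.46], [0.12, 2], [-2.74, 2.74]. Speed limits (rad/s): [2.22, 2.22, 3.01, 3.01, 3.14, 3.14, 3.14].

### API

Orientations are given as a rotation vector (axis times angle).
In Python, from cell import observe, get_image, sign_off, find_in, trace, place_of gives the robot as it stands. The module is installed in compiled form; this text tells all that it offers.
- The arm moves only by the shell command python3 -m handwheel 'ROWS' [OPENING] [FORCE]. ROWS is JSON, a list of rows, each a list of 6 numbers: the shift along the tool's x, y, z each as a share of 0.02 m, from -1 to 1, then the turn, a rotation vector about the tool's x, y, z each as a share of 4 degrees, from -1 to 1. A call has 1 to 8 rows; each row shifts and turns the commanded pose from where the row before left it, along the tool's axes as they then stand; what a row does not reach is not made up. A row lasts 1/12 s, in which the tool goes at most 41.7 mm and 7.16 degrees, less where a joint would pass 70% of its speed; a pose out of reach is approached as far as the arm can. A call with a number of a shift or a turn outside -1 to 1 is refused whole. A call with a gripper value outside its range is refused whole. OPENING is the opening, from 0 (shut) to 1 (fully open), set as the call begins (- or left out, the last holds). The fingers move at their own pace and stop on an object; FORCE is the grip in N (left out, the last holds). Time passes only in rows, so rows that do not move let the fingers close. It gives the time, the measured TCP pose, the force, the opening and the grip force at its end, in the units of the state.
- observe(): the state, without advancing time (a new reading comes with each control period).
- get_image(name): name is "scene" or "top" or "wrist"; returns a dict with "image" (384x512x3 uint8, red, green, blue), "fx", "fy", "cx", "cy" (pixels), "position" and "orientation" of the camera in the world. Camera axes: x right, y down, z forward; pixel columns grow to the right and rows downward; lengths in m; the calibration is good to about 2 mm. The wrist camera is an equidistant fisheye: a pixel r from the principal point sees the ray r / f radians off the axis. A picture is of the moment at which its call begins. There is no depth.
- sign_off(): hands the job in; it is judged then, once.
Trained networks look in the newest picture that a camera, given by its name, has taken for a name from the list of things; names that differ only in an ending like _2 or _b are one class to them, and where a whole thing is asked for, a point or a joint stands for the part that bears it (a point fixed in the world has none). Each returns a list of dicts, best first, with "score" (0 to 1); they miss things now and then, are a little off and sometimes report something else, mostly with a low value. They report only what shows in the picture. A call takes as long as a camera call.
- find_in(label, camera): "rect" ([centre column, centre row, width, height] as shares, 0 to 1, of the picture: columns of its width, rows of its height, round what is visible of it).
- trace(label, camera): "region" (384x512 bool, what is visible of it) and "rect" ([centre column, centre row, width, height] as shares, 0 to 1, of the picture: columns of its width, rows of its height, round what is visible of it).
- place_of(label, camera): "point" ([column, row] as shares, 0 to 1, of the picture: columns of its width, rows of its height: a listed point, or the origin of a listed thing).
The state is a dict: "clock": time; "joints": joint angles; "dq": joint speeds; "joint_efforts": joint torques, N m; "position": TCP position; "ee_rot": TCP orientation; "force": force on the tool from outside, world axes, zero at the start; "ft_torque": the same for the moment, N m; "width": opening from 0.0 (shut) to 1.0 (fully open); "gripper_force": force on a finger pad.
Only numpy, scipy, OpenCV 4.12 (cv2) and the standard library are available. Lean on these libraries where they do the work, as an engineer would, in place of code of your own. Each camera call takes 0.05 s, during which the arm holds its last target. There are 200 camera calls.

## Working session

There is one attempt and no reset: what is moved stays moved. The work goes in short steps, Python scripts to look and compute and a shell command to move; the robot and the scene stay as the last step left them, time stands still between calls to the robot, and variables do not carry over. Pictures are saved under pics/ and viewed, at most 10 in all, crops included, and the job is handed in when it is done.

```bash
mkdir -p pics
cat > h.py <<'E'
import numpy as np,cv2
from scipy.spatial.transform import Rotation as R
from cell import observe,get_image,sign_off,find_in,trace,place_of
def rot(o):
    o=np.array(o,float)
    return o if o.shape==(3,3) else (R.from_rotvec(o).as_matrix() if o.size==3 else R.from_quat(o).as_matrix())
def ray(c,u,v,fish=False):
    x=(u-c["cx"])/c["fx"];y=(v-c["cy"])/c["fy"]
    if fish:
        r=np.hypot(x,y);s=np.sin(r)/r if r>1e-9 else 1
        d=np.array([x*s,y*s,np.cos(r)])
    else: d=np.array([x,y,1.])
    return np.array(c["position"],float),rot(c["orientation"])@(d/np.linalg.norm(d))
def onz(c,u,v,z,fish=False):
    p,d=ray(c,u,v,fish);return p+d*(z-p[2])/d[2]
def tri(rs):
    A=sum(np.eye(3)-np.outer(d,d) for p,d in rs);b=sum((np.eye(3)-np.outer(d,d))@p for p,d in rs)
    return np.linalg.solve(A,b)
def proj(c,P,fish=False):
    q=rot(c["orientation"]).T@(np.array(P)-np.array(c["position"]))
    if fish:
        r=np.hypot(q[0],q[1]);t=np.arctan2(r,q[2]);q=np.array([q[0]/r*t,q[1]/r*t,1])
    return c["cx"]+c["fx"]*q[0]/q[2],c["cy"]+c["fy"]*q[1]/q[2]
E
python3 - <<'E'
from h import *
np.set_printoptions(precision=3,suppress=True)
s=observe();print({k:np.round(v,3) for k,v in s.items()})
ims=[]
for n in("scene","top","wrist"):
    c=get_image(n);ims.append(c["image"]);print(n,{k:np.round(c[k],3).tolist() for k in c if k!="image"})
    if n=="wrist":continue
    for l in("jar_a","carton_loose","mug","shelf","stapler","phone"):
        for d in place_of(l,n):
            u,v=d["point"][0]*512,d["point"][1]*384
            print(l,round(d["score"],2),round(u),round(v),onz(c,u,v,0)[:2],onz(c,u,v,.035)[:2])
for n,i in zip("stw",ims): cv2.imwrite(f"pics/{n}0.png",cv2.resize(i[:,:,::-1],(768,576)))
E
```

```text
{'clock': np.float64(0.0), 'joints': array([ 1.103,  0.435,  0.025,  1.574, -0.012,  1.134, -0.075]), 'dq': array([-0.   ,  0.001,  0.002, -0.001,  0.   , -0.001, -0.001]), 'joint_efforts': array([  0.002, -66.785,   0.986, -31.445,  -0.061,   0.043,   0.   ]), 'position': array([ 0.223, -0.583,  0.226]), 'ee_rot': array([-3.088, -0.569,  0.001]), 'force': array([ 0.172, -0.233, -0.087]), 'ft_torque': array([-0.002, -0.022, -0.007]), 'gripper_force': np.float64(0.0), 'width': np.float64(0.999)}
scene {'fx': 479.829, 'fy': 479.829, 'cx': 254.621, 'cy': 197.57, 'position': [1.226, -0.256, 1.111], 'orientation': [-2.157, -1.486, 0.437]}
jar_a 0.76 209 181 [ 0.443 -0.083] [ 0.468 -0.088]
jar_a 0.63 311 148 [0.435 0.238] [0.46  0.222]
jar_a 0.19 184 254 [ 0.641 -0.214] [ 0.659 -0.215]
carton_loose 0.64 145 206 [ 0.459 -0.273] [ 0.484 -0.272]
mug 0.81 262 161 [0.43  0.084] [0.455 0.073]
shelf 0.86 251 229 [ 0.632 -0.028] [ 0.651 -0.035]
stapler 0.61 360 147 [0.485 0.38 ] [0.508 0.36 ]
stapler 0.27 316 148 [0.439 0.254] [0.464 0.238]
phone 0.81 97 224 [ 0.473 -0.405] [ 0.496 -0.4  ]
top {'fx': 414.142, 'fy': 414.142, 'cx': 250.657, 'cy': 189.597, 'position': [0.487, 0.001, 1.191], 'orientation': [-2.211, 2.172, -0.08]}
jar_a 0.8 273 236 [ 0.434 -0.073] [ 0.436 -0.071]
jar_a 0.64 164 231 [0.442 0.239] [0.443 0.232]
carton_loose 0.88 342 228 [ 0.461 -0.272] [ 0.462 -0.264]
mug 0.66 219 235 [0.433 0.082] [0.435 0.079]
shelf 0.6 259 166 [ 0.636 -0.031] [ 0.631 -0.03 ]
stapler 0.72 118 214 [0.489 0.373] [0.489 0.362]
phone 0.75 389 229 [ 0.459 -0.407] [ 0.46  -0.395]
wrist {'fx': 297.319, 'fy': 297.319, 'cx': 259.501, 'cy': 189.614, 'position': [0.297, -0.556, 0.385], 'orientation': [2.381, -1.638, -0.243]}
```

View pics/t0.png

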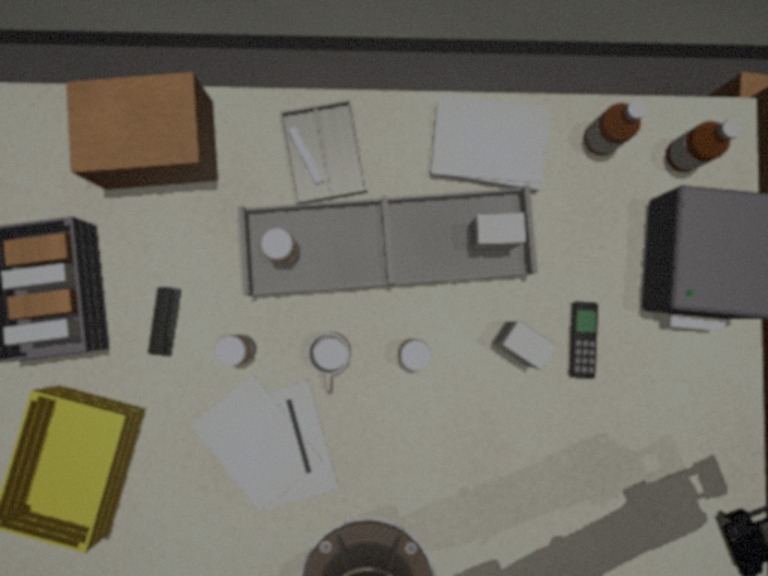

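View pics/s0.png

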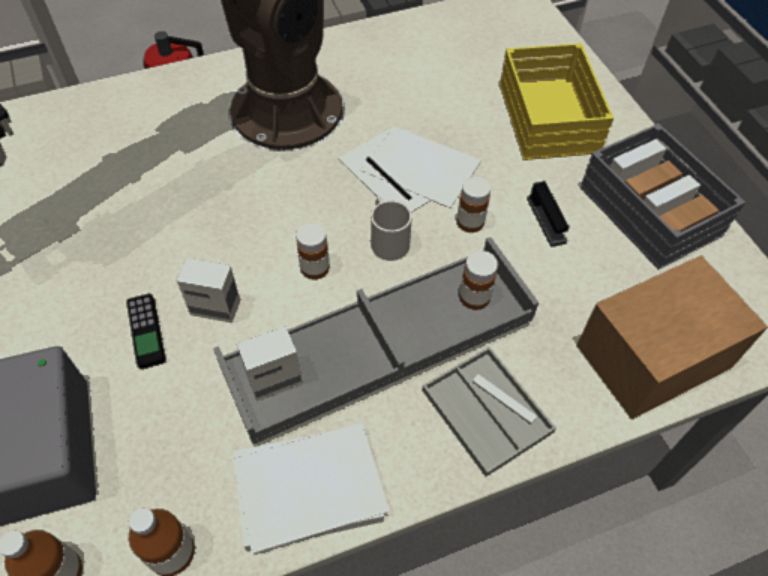

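Top view: loose jars at (233,350) and (415,355) either side of the mug (330,353). The loose carton is at (527,344), turned by about 30°. The shelf spans (245–530, 190–295), with a jar in the left bay at (277,243) and a carton in the right bay at (500,228). The scene view agrees. Next I fit silhouettes in both views.

```bash
cat > fit.py <<'E'
from h import *
from scipy.optimize import minimize
def box(x0,x1,y0,y1,z0,z1): return np.array([[x,y,z] for x in(x0,x1) for y in(y0,y1) for z in(z0,z1)])
def cyl(r,z0,z1): 
    a=np.linspace(0,2*np.pi,40);return np.array([[r*np.cos(t),r*np.sin(t),z] for t in a for z in(z0,z1)])
M={"jar":[cyl(.028,0,.082),cyl(.0265,.08,.105)],"carton":[box(-.025,.025,-.04,.04,0,.11)],
"shelf":[box(-.08,.08,-.265,.265,0,.035),box(-.08,-.075,-.265,.265,0,.045),box(.075,.08,-.265,.265,0,.06)]+[box(-.08,.08,y-.005,y+.005,0,.08) for y in(-.26,0,.26)]}
def sil(c,parts,p,S=4):
    m=np.zeros((384*S,512*S),np.uint8);Rz=R.from_euler('z',p[3]).as_matrix()
    q=rot(c["orientation"]).T
    for P in parts:
        X=(q@((P@Rz.T+p[:3])-np.array(c["position"])).T).T
        uv=np.c_[c["cx"]+c["fx"]*X[:,0]/X[:,2],c["cy"]+c["fy"]*X[:,1]/X[:,2]]
        cv2.fillConvexPoly(m,cv2.convexHull(np.round((uv+.5)*S-.5).astype(np.int32)),1)
    return cv2.resize(m.astype(np.float32),(512,384),interpolation=cv2.INTER_AREA)
def fit(views,model,p0,free,ignore=None):
    p0=np.array(p0,float)
    def cost(d):
        p=p0.copy();p[free]+=d*np.where(np.array(free)==3,1,1);e=0
        for i,(c,m) in enumerate(views):
            D=np.abs(sil(c,M[model],p)-m)
            if ignore is not None:D=D*(1-ignore[i])
            e+=D.sum()/m.sum()
        return e
    n=len(free);st=np.array([.1 if f==3 else .01 for f in free])
    best=minimize(cost,np.zeros(n),method="Nelder-Mead",options=dict(initial_simplex=np.vstack([np.zeros(n)]+[np.eye(n)[i]*st[i] for i in range(n)]),xatol=1e-4,fatol=1e-4))
    p=p0.copy();p[free]+=best.x;return p,best.fun
def masks(labels,cams=("scene","top")):
    o={}
    for n in cams:
        c=get_image(n)
        for l in labels:
            for d in trace(l,n):
                if d["score"]<.25:continue
                u,v=d["rect"][0]*512,d["rect"][1]*384
                o.setdefault(l,{}).setdefault(n,[]).append((c,d["region"].astype(np.float32),onz(c,u,v,.05),d["score"]))
    return o
def pair(o,l):
    r=[]
    for a in o[l].get("scene",[]):
        for b in o[l].get("top",[]):
            if np.hypot(*(a[2]-b[2])[:2])<.06: r.append((a,b))
    return r
E
cat > m1.py <<'E'
from fit import *
np.set_printoptions(precision=4,suppress=True)
o=masks(["jar_a","carton_loose","shelf","mug"])
for l in o:
  for n in o[l]: print(l,n,[(round(x[3],2),x[2][:2].round(3).tolist(),int(x[1].sum())) for x in o[l][n]])
for l,m in(("jar_a","jar"),("carton_loose","carton")):
  for a,b in pair(o,l):
    for y0 in ([0] if m=="jar" else [0,-.6,.6]):
      print(m,*fit([a[:2],b[:2]],m,[*b[2][:2],.0,y0],[0,1,2]+([3] if m=="carton" else [])))
ig=[]
for n in("scene","top"):
    g=np.zeros((384,512),np.float32)
    for l in("jar_a","carton_loose","mug"):
        for x in o.get(l,{}).get(n,[]): g=np.maximum(g,x[1])
    ig.append(cv2.dilate(g,np.ones((5,5))))
a,b=pair(o,"shelf")[0]
print("shelf",*fit([a[:2],b[:2]],"shelf",[.637,-.03,0,-.05],[0,1,2,3],ig))
print("shelf",*fit([a[:2],b[:2]],"shelf",[.637,-.03,0,.05],[0,1,3],ig))
E
python3 m1.py
```

```text
jar_a scene [(0.77, [0.436, 0.244], 654), (0.61, [0.439, -0.08], 680)]
jar_a top [(0.83, [0.44, 0.245], 461), (0.58, [0.433, -0.08], 362)]
carton_loose scene [(0.8, [0.456, -0.282], 1354)]
carton_loose top [(0.91, [0.458, -0.283], 832)]
shelf scene [(0.76, [0.656, -0.037], 10493)]
shelf top [(0.97, [0.639, -0.034], 10245), (0.34, [0.437, 0.247], 485)]
mug scene [(0.88, [0.434, 0.077], 1031)]
mug top [(0.79, [0.42, 0.08], 773)]
jar [0.4396 0.2448 0.004  0.    ] 0.17450430989265442
jar [ 0.4357 -0.0772  0.0007  0.    ] 0.1897394061088562
carton [ 0.458  -0.2749 -0.0005 -0.5705] 0.10564783960580826
carton [ 0.4578 -0.2748 -0.0001 -0.5751] 0.10479433834552765
carton [ 0.4578 -0.2749 -0.0002 -0.567 ] 0.10352450609207153
shelf [ 0.642  -0.0258  0.0043  0.0918] 0.41768306493759155
shelf [ 0.642  -0.0251  0.      0.095 ] 0.430303692817688
```

```bash
cat > m2.py <<'E'
from fit import *
np.set_printoptions(precision=4,suppress=True)
o=masks(["jar_shelved","carton_shelved","jar_a","carton_loose","shelf","mug"])
P={}
for l,m in(("jar_shelved","jar"),("carton_shelved","carton")):
  for n in o.get(l,{}): print(l,n,[(round(x[3],2),x[2][:2].round(3).tolist(),int(x[1].sum())) for x in o[l][n]])
  for a,b in pair(o,l) if l in o else []:
      print(l,*fit([a[:2],b[:2]],m,[*b[2][:2],.03,.08],[0,1,2]+([3] if m=="carton" else [])))
ig=[]
for n in("scene","top"):
    g=np.zeros((384,512),np.float32)
    for l in("jar_a","carton_loose","mug","jar_shelved","carton_shelved"):
        for x in o.get(l,{}).get(n,[]): g=np.maximum(g,x[1])
    ig.append(cv2.dilate(g,np.ones((5,5))))
a,b=pair(o,"shelf")[0]
ps,f=fit([a[:2],b[:2]],"shelf",[.637,-.03,0,.08],[0,1,2,3],ig);print(ps,f)
for n,v in(("scene",a),("top",b)):
    i=cv2.resize(v[0]["image"][:,:,::-1],(1536,1152),interpolation=cv2.INTER_CUBIC)
    up=lambda m:cv2.resize(m,(1536,1152))
    for m,col in((v[1],(0,0,255)),(sil(v[0],M["shelf"],ps),(0,255,0))):
        cs,_=cv2.findContours((up(m)>.5).astype(np.uint8),cv2.RETR_EXTERNAL,cv2.CHAIN_APPROX_NONE)
        cv2.drawContours(i,cs,-1,col,1)
    i=i[300:660,430:1130] if n=="top" else i[440:920,400:1120]
    cv2.imwrite(f"pics/shelf_{n}.png",i)
E
python3 m2.py
```

```text
jar_shelved scene [(0.6, [0.601, 0.178], 737)]
jar_shelved top [(0.82, [0.622, 0.172], 452)]
jar_shelved [0.6237 0.1638 0.0365 0.08  ] 0.18955178558826447
carton_shelved scene [(0.88, [0.635, -0.219], 1384)]
carton_shelved top [(0.68, [0.66, -0.225], 872)]
carton_shelved [ 0.6564 -0.2172  0.0371  0.0447] 0.13082259893417358
[ 0.6423 -0.0259  0.0044  0.0931] 0.12473388016223907
```

View pics/shelf_top.png

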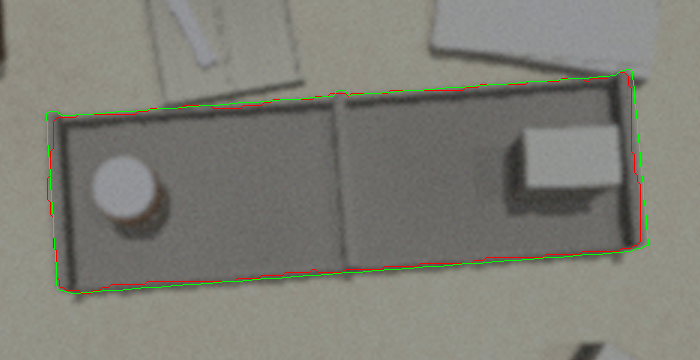

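View pics/shelf_scene.png

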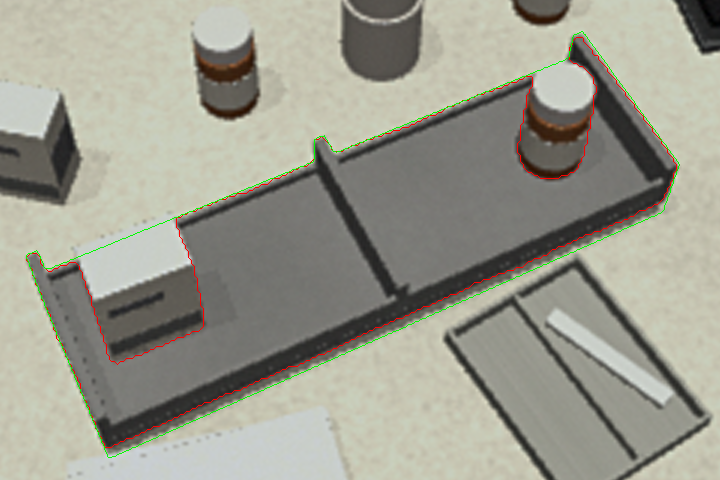

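Silhouette fits agree within about 4 mm. The shelf is at (0.642, -0.026) with yaw 5.3°. Jars sit on the left, cartons on the right. First I turn the tool so that tool x is shelf y and tool y is shelf x.

```bash
cat > st.py <<'E'
from h import *
s=observe();S=np.array([.642,-.0258,0]);a=.093
B=np.array([[np.cos(a),np.sin(a),0],[-np.sin(a),np.cos(a),0],[0,0,1]])
T=rot(s["ee_rot"]);ty=B@T[:,1]
print("t %.2f shelf x,y,z mm"%s["clock"],np.round(1000*(B@(np.array(s["position"])-S)),1),"ty deg %.1f tilt %.1f"%(np.degrees(np.arctan2(ty[1],ty[0])),np.degrees(np.arccos(-T[2,2]))),"w %.3f gf %.1f"%(s["width"],s["gripper_force"]),"F",np.round(s["force"],1),"j",np.round(s["joints"],2))
E
python3 -m handwheel '[[0,0,0,0,0,-1],[0,0,0,0,0,-1],[0,0,0,0,0,-1],[0,0,0,0,0,-1],[0,0,0,0,0,-1],[0,0,0,0,0,-1],[0,0,0,0,0,-1],[0,0,0,0,0,-1]]' 1
python3 -m handwheel '[[0,0,0,0,0,-1],[0,0,0,0,0,-1],[0,0,0,0,0,-1],[0,0,0,0,0,-1],[0,0,0,0,0,-1],[0,0,0,0,0,-1],[0,0,0,0,0,-1],[0,0,0,0,0,-1]]' >/dev/null
python3 -m handwheel '[[0,0,0,0,0,-1],[0,0,0,0,0,-1],[0,0,0,0,0,-0.6],[0,0,0,0,0,0]]' >/dev/null
python3 st.py
```

```text
clock: 2.62
position: [0.2229, -0.5839, 0.2267]
ee_rot: [-2.81, -1.404, 0.0]
force: [-0.3, -0.2, 0.2]
width: 1.0
gripper_force: 0.0
t 3.62 shelf x,y,z mm [-469.2 -516.8  226.7] ty deg 0.1 tilt 0.0 w 1.000 gf 0.0 F [0.3 0.4 0.1] j [ 1.3   0.45 -0.26  1.55  0.13  1.15  1.1 ]
```

```bash
python3 -m handwheel '[[1,0.53,0,0,0,0],[1,0.53,0,0,0,0],[1,0.53,0,0,0,0],[1,0.53,0,0,0,0],[1,0.53,0,0,0,0],[1,0.53,0,0,0,0],[1,0.53,0,0,0,0],[1,0.53,0,0,0,0]]' >/dev/null
python3 st.py
python3 -m handwheel '[[1,0.53,0,0,0,0],[1,0.53,0,0,0,0],[1,0.53,0,0,0,0],[1,0.53,0,0,0,0],[1,0.53,0,0,0,0],[1,0.53,0,0,0,0],[1,0.53,0,0,0,0],[1,0.53,0,0,0,0]]' >/dev/null
python3 -m handwheel '[[1,0.53,0,0,0,0],[1,0.53,0,0,0,0],[1,0.53,0,0,0,0],[1,0.53,0,0,0,0],[1,0.53,0,0,0,0],[1,0.53,0,0,0,0],[1,0.53,0,0,0,0],[0.25,0.5,0,0,0,0],[0,0,0,0,0,0]]'
python3 st.py
```

```text
t 4.28 shelf x,y,z mm [-383.8 -355.9  226.9] ty deg -0.1 tilt 0.0 w 1.001 gf 0.0 F [-0.1  0.7 -0.5] j [ 1.13  0.27 -0.34  1.83  0.1   1.06  0.84]
t 4.95 shelf x,y,z mm [-298.8 -195.9  226.9] ty deg -0.1 tilt 0.0 w 1.000 gf 0.0 F [1.  0.3 0.3] j [ 0.89  0.17 -0.46  1.97  0.09  1.02  0.47]$: bad value
```

```bash
python3 -m handwheel '[[1,0.55,0,0,0,0],[1,0.55,0,0,0,0],[1,0.55,0,0,0,0],[1,0.55,0,0,0,0],[1,0.55,0,0,0,0],[1,0.55,0,0,0,0],[1,0.55,0,0,0,0],[1,0.55,0,0,0,0]]' >/dev/null
python3 -m handwheel '[[0.2,0,0,0,0,0],[0,0,0,0,0,0]]' >/dev/null
python3 st.py
cat > wr.py <<'E'
from h import *
import sys
S=np.array([.642,-.0258,0]);a=.093
B=np.array([[np.cos(a),np.sin(a),0],[-np.sin(a),np.cos(a),0],[0,0,1]])
c=get_image("wrist");i=c["image"]
for l in sys.argv[2:]:
    for d in trace(l,"wrist"):
        z=.11 if "carton" in l else .105
        m=d["region"]; hsv=cv2.cvtColor(i,cv2.COLOR_RGB2HSV)
        u,v=d["rect"][0]*512,d["rect"][1]*384
        cap=(m&(hsv[:,:,1]<60)&(hsv[:,:,2]>110)).astype(np.uint8)
        n,lab,stt,cen=cv2.connectedComponentsWithStats(cap)
        if n<2: continue
        k=1+np.argmax(stt[1:,4]);cc,_=cv2.findContours((lab==k).astype(np.uint8),0,1)
        P=np.array([onz(c,*q[0],z,True) for q in max(cc,key=len)])
        P=((P-S)@B.T)[:,:2].astype(np.float32)*1000
        (e,sz,an)=cv2.minAreaRect(P)
        print(l,round(d["score"],2),"px",round(u),round(v),"top centre/size/ang in shelf mm",np.round(e,1),np.round(sz,1),round(an,1))
cv2.imwrite("pics/"+sys.argv[1],i[:,:,::-1])
E
python3 wr.py w1.png jar_a jar_shelved
```

```text
t 5.78 shelf x,y,z mm [-210.8  -31.4  226.9] ty deg 0.1 tilt 0.0 w 1.000 gf 0.0 F [ 0.7 -0.9 -0.3] j [ 0.58  0.19 -0.6   1.96  0.13  1.03  0.02]
jar_a 0.77 px 262 175 top centre/size/ang in shelf mm [-208.6  -30.6] [50.1 49.8] 62.0
jar_shelved 0.56 px 448 12 top centre/size/ang in shelf mm [ 36.7 187.6] [31.5  5.1] 16.4
```

View pics/w1.png

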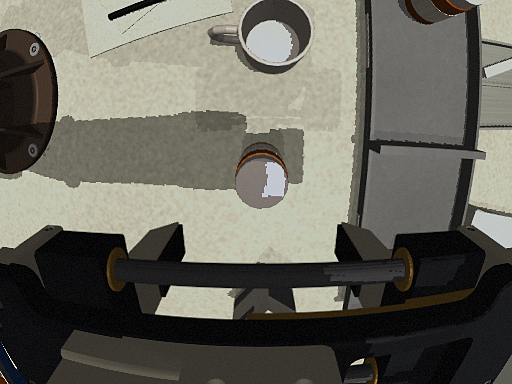

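The wrist view shows the jar cap at (262,178), centred between the fingers. The wrist measurement matches the fit to 2 mm. Next I descend and grip.

```bash
python3 -m handwheel '[[0.04,0.1,1,0,0,0],[0,0,1,0,0,0],[0,0,1,0,0,0],[0,0,1,0,0,0],[0,0,1,0,0,0],[0,0,1,0,0,0],[0,0,1,0,0,0],[0,0,1,0,0,0]]' >/dev/null
python3 -m handwheel '[[0,0,0.6,0,0,0],[0,0,0.4,0,0,0],[0,0,0,0,0,0]]' >/dev/null
python3 st.py
python3 -m handwheel '[[0,0,0,0,0,0],[0,0,0,0,0,0],[0,0,0,0,0,0],[0,0,0,0,0,0],[0,0,0,0,0,0],[0,0,0,0,0,0],[0,0,0,0,0,0],[0,0,0,0,0,0]]' 0.3 15
python3 st.py
```

```text
t 6.85 shelf x,y,z mm [-210.4  -33.    45.5] ty deg -0.1 tilt 0.1 w 0.998 gf 0.0 F [-0.2  0.1  0. ] j [ 0.44  0.46 -0.49  2.17  0.38  0.6  -0.23]
clock: 7.52
position: [0.4369, -0.0773, 0.047]
ee_rot: [2.116, 2.321, 0.0]
force: [-1.1, -0.0, 5.7]
width: 0.608
gripper_force: 15.0
t 7.52 shelf x,y,z mm [-209.   -32.2   47. ] ty deg -0.0 tilt 0.0 w 0.608 gf 15.0 F [-1.1 -0.   5.7] j [ 0.44  0.45 -0.49  2.16  0.38  0.6  -0.23]
```

```bash
python3 -m handwheel '[[0,0,-0.5,0,0,0],[0,0,-1,0,0,0],[0,0,-1,0,0,0],[0,0,-1,0,0,0],[0,0,-1,0,0,0],[0,0,-0.5,0,0,0],[0.4,0.5,0,0,0,0],[0.4,1,0,0,0,0]]' >/dev/null
python3 -m handwheel '[[0.4,1,0,0,0,0],[0.4,1,0,0,0,0],[0.4,1,0,0,0,0],[0.4,1,0,0,0,0],[0.4,1,0,0,0,0],[0.4,1,0,0,0,0],[0.4,1,0,0,0,0],[0.4,1,0,0,0,0]]' >/dev/null
python3 st.py
python3 wr.py w2.png jar_shelved
```

```text
t 8.85 shelf x,y,z mm [-18.8  48.1 146.2] ty deg -0.0 tilt 0.1 w 0.606 gf 15.0 F [ 0.3 -0.2 -1.6] j [ 0.24  0.56 -0.54  1.65  0.32  1.02 -0.31]
jar_shelved 0.94 px 294 31 top centre/size/ang in shelf mm [  4.9 187.5] [61.1 25.2] 2.9
```

```bash
python3 -m handwheel '[[0.05,0.6,0,0,0,0],[0,0.35,0,0,0,0],[0,0,1,0,0,0],[0,0,1,0,0,0],[0,0,0.6,0,0,0],[0,0,0.2,0,0,0],[0,0,0,0,0,0]]' >/dev/null
python3 st.py
python3 -m handwheel '[[0,0,0.15,0,0,0],[0,0,0.1,0,0,0],[0,0,0,0,0,0]]' >/dev/null
python3 st.py
```

```text
t 9.53 shelf x,y,z mm [-1.2 48.4 89.6] ty deg -0.0 tilt 0.1 w 0.606 gf 15.0 F [-0.2 -0.2 -1.7] j [ 0.21  0.65 -0.51  1.65  0.37  0.94 -0.34]
t 9.78 shelf x,y,z mm [ 0.1 48.7 86.2] ty deg -0.0 tilt 0.0 w 0.608 gf 15.0 F [ 0.1  0.1 -2.3] j [ 0.21  0.65 -0.5   1.66  0.37  0.93 -0.34]
```

```bash
python3 -m handwheel '[[0,0,0.1,0,0,0],[0,0,0,0,0,0]]' >/dev/null
python3 st.py
python3 -m handwheel '[[0,0,0.1,0,0,0],[0,0,0,0,0,0]]' >/dev/null
python3 st.py
```

```text
t 9.95 shelf x,y,z mm [-0.1 48.7 83.9] ty deg -0.0 tilt 0.0 w 0.608 gf 15.0 F [-0.4 -0.4 -2.3] j [ 0.21  0.65 -0.5   1.66  0.37  0.93 -0.34]
t 10.12 shelf x,y,z mm [ 0.2 48.8 82.1] ty deg -0.0 tilt 0.0 w 0.604 gf 15.0 F [ 0.1 -0.9  0. ] j [ 0.21  0.65 -0.5   1.66  0.38  0.92 -0.34]
```

```bash
python3 -m handwheel '[[0,0,0.05,0,0,0],[0,0,0,0,0,0]]' >/dev/null
python3 st.py
python3 -m handwheel '[[0,0,0,0,0,0],[0,0,0,0,0,0],[0,0,0,0,0,0],[0,0,-0.4,0,0,0],[0,0,-1,0,0,0],[0,0,-1,0,0,0],[0,0,-1,0,0,0],[0,0,-1,0,0,0]]' 0.9
python3 -m handwheel '[[0,0,-0.8,0,0,0],[0.5,0,-0.6,0,0,0],[0.6,-1,-0.5,0,0,0],[1,-0.8,0,0,0,0],[1,-0.8,0,0,0,0],[1,-0.8,0,0,0,0],[1,-0.8,0,0,0,0],[1,-0.8,0,0,0,0]]' >/dev/null
python3 st.py
```

```text
t 10.28 shelf x,y,z mm [ 0.2 48.8 82.1] ty deg -0.0 tilt 0.1 w 0.609 gf 15.0 F [-3.2 -0.7  9.8] j [ 0.21  0.65 -0.5   1.66  0.38  0.92 -0.34]
clock: 10.95
position: [0.6373, 0.0229, 0.1701]
ee_rot: [-2.116, -2.322, -0.0]
force: [0.1, -0.4, 0.2]
width: 0.896
gripper_force: 0.0
t 11.62 shelf x,y,z mm [-101.3  172.5  206.9] ty deg 0.0 tilt 0.0 w 0.896 gf 0.0 F [ 0.2 -0.3  0.7] j [ 0.1   0.39 -0.61  1.76  0.25  1.07 -0.5 ]
```

```bash
python3 -m handwheel '[[0.97,-0.63,0,0,0,0],[0.97,-0.63,0,0,0,0],[0.97,-0.63,0,0,0,0],[0.97,-0.63,0,0,0,0],[0.97,-0.63,0,0,0,0],[0.97,-0.63,0,0,0,0],[0,0,0,0,0,0]]' >/dev/null
python3 st.py
python3 wr.py w3.png jar_a
cat > chk.py <<'E'
from fit import *
S=np.array([.642,-.0258,0]);a=.093
B=np.array([[np.cos(a),np.sin(a),0],[-np.sin(a),np.cos(a),0],[0,0,1]])
o=masks(["jar_shelved","carton_shelved"])
for l,m in(("jar_shelved","jar"),("carton_shelved","carton")):
  for x,y in pair(o,l):
    p,f=fit([x[:2],y[:2]],m,[*y[2][:2],.035,a],[0,1,2]+([3] if m=="carton" else []))
    print(m,"shelf mm",np.round(1000*(B@(p[:3]-S)),1),"yaw %.1f"%np.degrees(p[3]-a),round(f,2))
E
python3 chk.py
```

```text
t 12.20 shelf x,y,z mm [-179.   292.5  207.4] ty deg 0.4 tilt 0.1 w 0.901 gf 0.0 F [-0.3  0.7 -0.2] j [-0.1   0.33 -0.67  1.85  0.24  1.04 -0.76]
jar_a 0.82 px 262 182 top centre/size/ang in shelf mm [-176.5  291.4] [50.4 50.6] 80.8
jar shelf mm [ -1.3 190.9  36.9] yaw 0.0 0.14
carton shelf mm [  -3.2 -191.4   37.9] yaw 1.1 0.18
```

```bash
python3 -m handwheel '[[-0.05,0.12,1,0,0,0],[0,0,1,0,0,0],[0,0,1,0,0,0],[0,0,1,0,0,0],[0,0,1,0,0,0],[0,0,1,0,0,0],[0,0,1,0,0,0],[0,0,0.7,0,0,0]]' 1 >/dev/null
python3 -m handwheel '[[0,0,0.35,0,0,0],[0,0,0,0,0,0]]' >/dev/null
python3 st.py
python3 -m handwheel '[[0,0,0,0,0,0],[0,0,0,0,0,0],[0,0,0,0,0,0],[0,0,0,0,0,0],[0,0,0,0,0,0],[0,0,0,0,0,0],[0,0,0,0,0,0],[0,0,0,0,0,0]]' 0.3 15 >/dev/null
python3 st.py
python3 -m handwheel '[[0,0,-0.5,0,0,0],[0,0,-1,0,0,0],[0,0,-1,0,0,0],[0,0,-1,0,0,0],[0,0,-1,0,0,0],[0,0,-1,0,0,0],[-0.5,0.5,-0.5,0,0,0],[-0.95,1,0,0,0,0]]' >/dev/null
python3 -m handwheel '[[-0.95,1,0,0,0,0],[-0.95,1,0,0,0,0],[-0.95,1,0,0,0,0],[-0.95,0.9,0,0,0,0],[-0.95,0.9,0,0,0,0],[-0.95,0.9,0,0,0,0],[0,0,0,0,0,0]]' >/dev/null
python3 st.py
```

```text
t 13.43 shelf x,y,z mm [-173.8  285.5   44.4] ty deg -0.1 tilt 0.1 w 1.003 gf 0.0 F [-0.   0.7  0.2] j [-0.2   0.55 -0.55  2.02  0.44  0.7  -0.93]
t 14.10 shelf x,y,z mm [-173.5  286.3   46. ] ty deg -0.0 tilt 0.0 w 0.612 gf 15.0 F [-3.1 -1.2  6.9] j [-0.2   0.54 -0.55  2.02  0.44  0.7  -0.93]
t 15.35 shelf x,y,z mm [-26.  136.9 165.6] ty deg -0.4 tilt 0.2 w 0.611 gf 15.0 F [ 0.9 -1.6 -1.9] j [ 0.12  0.54 -0.57  1.64  0.33  1.06 -0.46]
```

```bash
sed 's/z=.11 if "carton" in l else .105/z=ZZ/' wr.py > wz.py
sed 's/ZZ/.225/' wz.py > wheld.py; sed 's/ZZ/.140/' wz.py > wsh.py
python3 wheld.py w4.png jar_a; echo; python3 wsh.py w4.png jar_shelved jar_a;  python3 st.py
```

```text
jar_a 0.94 px 261 242 top centre/size/ang in shelf mm [-25.9 138.8] [12.9 50.5] 89.4
jar_a 0.49 px 320 306 top centre/size/ang in shelf mm [ -1.2 134. ] [2.9 3.9] 39.7

jar_shelved 0.67 px 307 146 top centre/size/ang in shelf mm [  0.3 192.9] [51.4 51.9] 3.1
jar_shelved 0.34 px 259 242 top centre/size/ang in shelf mm [-28.9  76.5] [24. 94.] 89.9
jar_a 0.96 px 260 242 top centre/size/ang in shelf mm [-29.   76.5] [24. 94.] 89.7
jar_a 0.54 px 99 205 top centre/size/ang in shelf mm [-159.7  146.7] [57.9 51.9] 28.3
jar_a 0.52 px 321 305 top centre/size/ang in shelf mm [17.6 67.6] [4.3 8.6] 33.5
t 15.60 shelf x,y,z mm [-30.  144.2 166. ] ty deg 0.1 tilt 0.0 w 0.606 gf 15.0 F [-0.7 -1.3 -2.6] j [ 0.11  0.53 -0.57  1.65  0.32  1.05 -0.47]
```

View pics/w4.png

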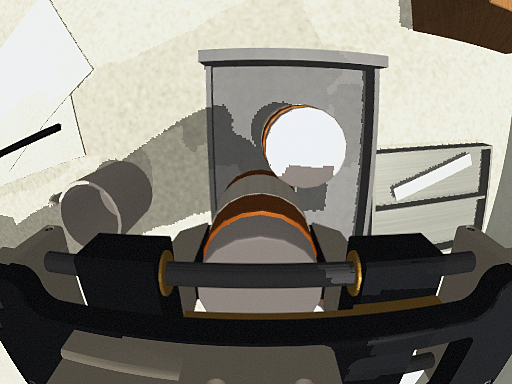

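The wrist view shows the held jar at (262,240), the shelved jar cap at (307,146) and the mug at the left. All are clear of each other.

```bash
python3 -m handwheel '[[-0.67,0.75,0,0,0,0],[-0.66,0.75,0,0,0,0],[0,0,1,0,0,0],[0,0,1,0,0,0],[0,0,1,0,0,0],[0,0,0.6,0,0,0],[0,0,0.2,0,0,0],[0,0,0,0,0,0]]' >/dev/null
python3 st.py
python3 -m handwheel '[[0,0,0.1,0,0,0],[0,0,0,0,0,0]]' >/dev/null
python3 st.py
```

```text
t 16.27 shelf x,y,z mm [-1.000e-01  1.172e+02  8.910e+01] ty deg 0.0 tilt 0.1 w 0.604 gf 15.0 F [-0.1  0.8 -0.9] j [ 0.12  0.65 -0.53  1.65  0.39  0.95 -0.46]
t 16.43 shelf x,y,z mm [  1.3 117.   88.7] ty deg -0.0 tilt 0.1 w 0.605 gf 15.0 F [-0.3  0.5 -2.1] j [ 0.12  0.65 -0.53  1.65  0.39  0.94 -0.46]
```

```bash
python3 -m handwheel '[[0,0,0.15,0,0,0],[0,0,0.1,0,0,0],[0,0,0,0,0,0]]' >/dev/null
python3 st.py
python3 -m handwheel '[[0,0,0.1,0,0,0],[0,0,0,0,0,0]]' >/dev/null
python3 st.py
```

```text
t 16.68 shelf x,y,z mm [  0.6 116.5  82.7] ty deg -0.0 tilt 0.0 w 0.609 gf 15.0 F [-0.8  0.1 -1.6] j [ 0.12  0.66 -0.52  1.66  0.39  0.93 -0.46]
t 16.85 shelf x,y,z mm [  0.9 116.6  81. ] ty deg -0.0 tilt 0.0 w 0.606 gf 15.0 F [-0.2 -0.2  0.5] j [ 0.11  0.66 -0.52  1.66  0.39  0.93 -0.46]
```

```bash
python3 -m handwheel '[[0,0,0.05,0,0,0],[0,0,0,0,0,0]]' >/dev/null
python3 st.py
python3 -m handwheel '[[0,0,0,0,0,0],[0,0,0,0,0,0],[0,0,0,0,0,0],[0,0,-0.4,0,0,0],[0,0,-1,0,0,0],[0,0,-1,0,0,0],[0,0,-1,0,0,0],[0,0,-1,0,0,0]]' 0.9 >/dev/null
python3 -m handwheel '[[0,0,-1,0,0,0],[0,-0.5,-1,0,0,0],[-0.5,-1,-0.5,0,0,0],[-1,-1,0,0,0,0],[-1,-1,0,0,0,0],[-1,-1,0,0,0,0],[-1,-1,0,0,0,0],[-1,-1,0,0,0,0]]' 1 >/dev/null
python3 -m handwheel '[[-1,-1,0,0,0,0],[-1,-1,0,0,0,0],[-1,-1,0,0,0,0],[-1,-0.5,0,0,0,0],[-1,0,0,0,0,0],[-1,0,0,0,0,0],[-1,0,0,0,0,0],[-1,0,0,0,0,0]]' >/dev/null
python3 st.py
sed -i 's/o=masks.*/o=masks(["jar_shelved","carton_shelved","carton_loose"])/; s/("carton_shelved","carton"))/("carton_shelved","carton"),("carton_loose","carton"))/; s/\.035,a\]/.02,a-.6*("loose" in l)]/' chk.py; python3 chk.py
```

```text
t 17.02 shelf x,y,z mm [  0.9 116.5  80.9] ty deg -0.0 tilt 0.1 w 0.608 gf 15.0 F [-3.6 -1.   9.8] j [ 0.11  0.66 -0.52  1.66  0.39  0.93 -0.47]
t 19.02 shelf x,y,z mm [-199.5 -154.2  218.4] ty deg -0.0 tilt 0.0 w 0.998 gf 0.0 F [ 0.3  0.6 -0.5] j [ 0.73  0.29 -0.54  1.85  0.17  1.04  0.22]
jar shelf mm [  0.  188.9  36. ] yaw 0.0 0.11
carton shelf mm [  -3.3 -191.9   37.3] yaw -2.6 0.11
```

```bash
python3 -m handwheel '[[-0.95,-0.1,0,0,0,0],[-0.95,-0.1,0,0,0,0],[-0.95,-0.1,0,0,0,0],[-0.95,0,0,0,0,0],[0,0,0,0,0,1],[0,0,0,0,0,1],[0,0,0,0,0,1],[0,0,0,0,0,1]]' >/dev/null
python3 -m handwheel '[[0,0,0,0,0,1],[0,0,0,0,0,1],[0,0,0,0,0,1],[0,0,0,0,0,1],[0,0,0,0,0,1],[0,0,0,0,0,0.5],[0,0,0,0,0,0]]' >/dev/null
python3 st.py
python3 wr.py w5.png carton_loose
```

```text
t 20.67 shelf x,y,z mm [-205.2 -228.5  217.9] ty deg -38.0 tilt 0.0 w 1.001 gf 0.0 F [-0.6 -0.8  0.5] j [ 0.72  0.32 -0.37  1.78  0.13  1.06 -0.27]
carton_loose 0.64 px 258 182 top centre/size/ang in shelf mm [-211.5 -237.2] [60.1 49.7] 51.3
```

View pics/w5.png

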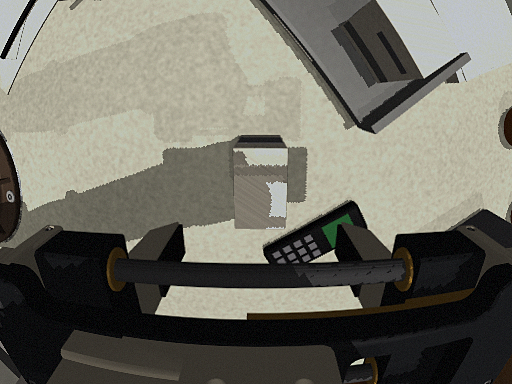

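The carton's top face is at cols 234–288, rows 148–229, square between the fingers. The phone at (315,232) is clear of both fingers. Centre and yaw match the TCP to 1 mm and 1°.

```bash
python3 -m handwheel '[[0,0,1,0,0,0],[0,0,1,0,0,0],[0,0,1,0,0,0],[0,0,1,0,0,0],[0,0,1,0,0,0],[0,0,1,0,0,0],[0,0,1,0,0,0],[0,0,0.8,0,0,0]]' >/dev/null
python3 -m handwheel '[[0,0,0.4,0,0,0],[0,0,0,0,0,0]]' >/dev/null
python3 st.py
python3 -m handwheel '[[0,0,0,0,0,0],[0,0,0,0,0,0],[0,0,0,0,0,0],[0,0,0,0,0,0],[0,0,0,0,0,0],[0,0,0,0,0,0],[0,0,0,0,0,0],[0,0,0,0,0,0]]' 0.3 15 >/dev/null
python3 st.py
python3 -m handwheel '[[0,0,-0.5,0,0,0],[0,0,-1,0,0,0],[0,0,-1,0,0,0],[0,0,-1,0,0,0],[0,0,-1,0,0,0],[0,0,-1,0,0,0],[0,0,-1,0,0,0],[0,0,0,0,0,0]]' >/dev/null
python3 -m handwheel '[[0,0,0,0,0,-0.5],[0,0,0,0,0,-1],[0,0,0,0,0,-1],[0,0,0,0,0,-1],[0,0,0,0,0,-1],[0,0,0,0,0,-1],[0,0,0,0,0,-1],[0,0,0,0,0,-1]]' >/dev/null
python3 -m handwheel '[[0,0,0,0,0,-1],[0,0,0,0,0,-1],[0,0,0,0,0,0],[0,0,0,0,0,0]]' >/dev/null
python3 st.py
```

```text
t 21.60 shelf x,y,z mm [-206.4 -228.5   52.2] ty deg -38.0 tilt 0.2 w 1.000 gf 0.0 F [ 0.5 -0.3  0. ] j [ 0.67  0.53 -0.31  1.96  0.24  0.7  -0.36]
t 22.27 shelf x,y,z mm [-205.4 -229.5   54. ] ty deg -38.0 tilt 0.0 w 0.542 gf 15.0 F [ 0.1 -0.3  2.5] j [ 0.67  0.52 -0.31  1.96  0.24  0.7  -0.36]
t 23.93 shelf x,y,z mm [-205.9 -229.2  183.5] ty deg -0.2 tilt 0.0 w 0.546 gf 15.0 F [-0.7  0.  -1.9] j [ 0.82  0.38 -0.51  1.82  0.22  1.    0.32]
```

```bash
python3 -m handwheel '[[0.5,0.2,0,0,0,0],[1,0.5,0,0,0,0],[1,0.5,0,0,0,0],[1,0.5,0,0,0,0],[1,0.5,0,0,0,0],[1,0.8,0,0,0,0],[0.8,1,0,0,0,0],[0,1,0,0,0,0]]' >/dev/null
python3 -m handwheel '[[0,1,0,0,0,0],[0,1,0,0,0,0],[0,1,0,0,0,0],[0,1,0,0,0,0],[0,1,0,0,0,0],[0,0.5,0,0,0,0],[0,0,0,0,0,0],[0,0,0,0,0,0]]' >/dev/null
python3 st.py
cat > wc.py <<'E'
from h import *
c=get_image("wrist");cv2.imwrite("pics/w6.png",c["image"][:,:,::-1])
E
python3 wc.py; python3 st.py
```

```text
t 25.27 shelf x,y,z mm [   4.5 -102.1  183.2] ty deg -0.0 tilt 0.1 w 0.541 gf 15.0 F [-0.2  0.4 -1.2] j [ 0.42  0.59 -0.5   1.48  0.3   1.15 -0.04]
t 25.32 shelf x,y,z mm [   4.  -102.6  183.4] ty deg -0.0 tilt 0.1 w 0.547 gf 15.0 F [-0.2 -0.9 -0.9] j [ 0.42  0.59 -0.5   1.48  0.3   1.15 -0.04]
```

View pics/w6.png

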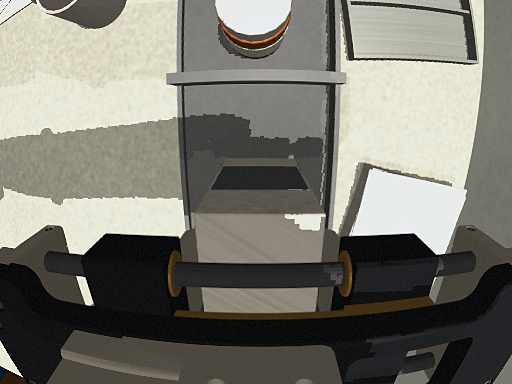

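The wrist view shows the held carton over the right bay (cols 195–325), parallel to the shelf walls, and a free board ahead up to the divider (row 78). Lowering.

```bash
python3 -m handwheel '[[0,-0.25,0.5,0,0,0],[0,0,1,0,0,0],[0,0,1,0,0,0],[0,0,1,0,0,0],[0,0,0.5,0,0,0],[0,0,0.3,0,0,0],[0,0,0,0,0,0]]' >/dev/null
python3 st.py
python3 -m handwheel '[[0,0,0.1,0,0,0],[0,0,0.1,0,0,0],[0,0,0,0,0,0]]' >/dev/null
python3 st.py
```

```text
t 25.90 shelf x,y,z mm [  -1.4 -103.4   96.9] ty deg -0.1 tilt 0.1 w 0.543 gf 15.0 F [ 0.5 -0.6 -1.4] j [ 0.41  0.67 -0.48  1.58  0.35  0.98 -0.08]
t 26.15 shelf x,y,z mm [  -0.  -103.5   94.4] ty deg -0.0 tilt 0.1 w 0.543 gf 15.0 F [ 0.4  0.2 -0.8] j [ 0.41  0.67 -0.47  1.58  0.35  0.98 -0.08]
```

```bash
python3 -m handwheel '[[0,0,0.1,0,0,0],[0,0,0.08,0,0,0],[0,0,0,0,0,0]]' >/dev/null
python3 st.py
python3 -m handwheel '[[0,0,0.08,0,0,0],[0,0,0,0,0,0]]' >/dev/null
python3 st.py
```

```text
t 26.40 shelf x,y,z mm [  -0.5 -103.5   90. ] ty deg -0.0 tilt 0.0 w 0.544 gf 15.0 F [-0.2  0.1 -1.8] j [ 0.41  0.67 -0.47  1.58  0.35  0.97 -0.08]
t 26.57 shelf x,y,z mm [  -0.2 -103.5   89. ] ty deg -0.0 tilt 0.0 w 0.540 gf 15.0 F [-0.7  0.2  2. ] j [ 0.41  0.68 -0.47  1.58  0.35  0.97 -0.08]
```

```bash
python3 -m handwheel '[[0,0,0,0,0,0],[0,0,0,0,0,0],[0,0,0,0,0,0],[0,0,-0.4,0,0,0],[0,0,-1,0,0,0],[0,0,-1,0,0,0],[0,0,-1,0,0,0],[0,0,-1,0,0,0]]' 0.9 >/dev/null
python3 -m handwheel '[[0,0,-1,0,0,0],[0,-0.5,-1,0,0,0],[0,-1,-0.5,0,0,0],[0,-1,0,0,0,0],[0,-1,0,0,0,0],[0,-1,0,0,0,0],[0,-1,0,0,0,0],[0,-1,0,0,0,0]]' >/dev/null
python3 -m handwheel '[[0,-1,0,0,0,0],[0,-1,0,0,0,0],[0,-1,0,0,0,0],[0,-1,0,0,0,0],[0,-1,0,0,0,0],[0,0,0,0,0,0]]' >/dev/null
python3 st.py
cat > fin.py <<'E'
from fit import *
S=np.array([.642,-.0258,0]);a=.093
B=np.array([[np.cos(a),np.sin(a),0],[-np.sin(a),np.cos(a),0],[0,0,1]])
ims=[get_image(n) for n in("top","scene")]
cv2.imwrite("pics/fin.png",np.hstack([cv2.resize(ims[0]["image"][80:230,120:390],(450,250),interpolation=cv2.INTER_CUBIC),cv2.resize(ims[1]["image"][100:300,130:370],(300,250))])[:,:,::-1])
# top faces: bright blobs in the top view at known heights, inside shelf
c=ims[0];g=cv2.GaussianBlur(cv2.cvtColor(c["image"],cv2.COLOR_RGB2GRAY),(3,3),0)
for nm,y,z,h in(("jar",.19,.14,.04),("jar",.12,.14,.04),("jar",.05,.14,.04),("carton",-.192,.145,.05),("carton",-.103,.145,.05)):
    p=S+B.T@np.array([0,y,0]);p[2]=z;u,v=map(int,np.round(proj(c,p)))
    w=g[v-25:v+26,u-30:u+31];t,m=cv2.threshold(w,0,1,cv2.THRESH_OTSU)
    n,lab,st,_=cv2.connectedComponentsWithStats(m);k=lab[25,30]
    cc,_=cv2.findContours((lab==k).astype(np.uint8),0,1)
    P=np.array([onz(c,q[0][0]+u-30,q[0][1]+v-25,z) for q in max(cc,key=len)])
    P=(((P-S)@B.T)[:,:2]*1000).astype(np.float32);e,s,an=cv2.minAreaRect(P)
    print(nm,np.round(e,1),np.round(s,1),round(an,1))
for n in("top","scene"):
  for l in("mug","stapler","phone"):
    c=get_image(n);d=place_of(l,n)
    if d:print(n,l,np.round(np.array(d[0]["point"])*[512,384]))
E
python3 fin.py
```

```text
t 28.40 shelf x,y,z mm [-233.9 -103.4  226.9] ty deg -0.1 tilt 0.1 w 0.898 gf 0.0 F [-0.7 -0.5  0.7] j [ 0.72  0.19 -0.57  1.95  0.12  1.03  0.19]
jar [  1.9 190.7] [48.4 51.5] 86.2
jar [  1.9 121.6] [48.5 51.4] 85.9
jar [ 1.8 50. ] [48.6 51.5] 85.7
carton [  -1.4 -190.4] [79.1 51.5] 85.8
carton [   0.8 -104.4] [51.2 78.5] 0.3
top mug [221. 234.]
top stapler [114. 217.]
top phone [389. 227.]
scene mug [261. 162.]
scene stapler [361. 148.]
scene phone [ 95. 223.]
```

View pics/fin.png

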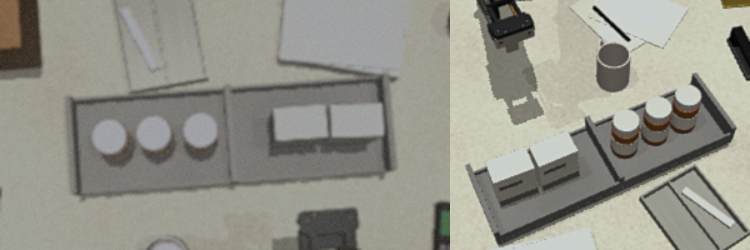

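The picture shows three jars in a straight row in the left bay at (110,138), (154,134) and (200,130). The two cartons stand side by side in the right bay at (299,123) and (356,120), about 6 mm apart and parallel to the front. The mug, stapler and phone have not moved, and the gripper is clear.

```bash
python3 -c "
from cell import sign_off
print(sign_off())"
```

```text
the job is handed in; nothing more can be done
None
```

The job is handed in: both jars and the carton stand upright in their rows on the shelf, the carton about 6 mm from its neighbour, and I saw no movement of the shelved stock, mug, stapler or phone.

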